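Clip the lid onto the dry box

TASK

The pellet die goes back into dry storage: take the white lid by its handle, lay it on the grey box, then swing down each of its four snap tabs and press it against the box wall until it clicks and stays, so that the lid is clipped on all four sides. Press the tabs firmly but do not break one by forcing it, and leave the other things on the worktop where they are.

Things in the scene. Friction and masses are not known exactly. Their poses are not given: they have to be found in the camera images.
- box: open dry box, grey plastic, stands fast on the worktop: 110 mm (its x) by 150 mm (its y) outside, walls 5 mm thick and 60 mm high. Origin: centre of its underside, z up. A springy black seal on its 5 mm rim flange tops at 65 mm. Outside the middle of each wall a ledge juts out 7.5 mm with a downward tooth, tip at 36 mm, under which a lid tab clips. Small parts lie inside, clear of the lid
- lid: white lid, 0.28 kg; origin: centre of its lower edge, x across the handle, y along it, z up. Plate 126 x 166 x 4 mm, its top at z = 34 mm; below it a skirt 97.6 x 137.6 mm, its lowest 8 mm tapering in by 4.5 mm all round, drops inside the box walls with 1.2 mm play each side. Either way round fits. Laid level on the box, unclipped, the origin is 35 mm above the box's underside; clipped, 33 mm
- lid_grip (a point): middle of the grip bar of the lid's bow handle, 61 mm above the lid's origin: bar 14 mm wide (lid's x), 70 mm long (lid's y), 14 mm high, 20 mm of free space under it. Laid on the box unclipped this point is 96 mm above the box's underside, clipped 94 to 95 mm
- flap_front (a joint): angle of the hinged snap tab on the lid's -x side (long): 0 = straight out, level; negative = raised (as at the start); 1.5 to 1.6 = hanging at the box wall, clipped under its tooth. A light spring (up to 0.03 N m) lifts an unclipped tab back to 0.7 or less. Hinge line: along that side, 66.5 mm from the lid's centre, at z = 32 mm of the lid
- tab_front (a point): middle of the ribbed outer face of that tab, 22 mm from its hinge line; x runs from hinge to free edge, z out of the face. Tab white, 60 mm wide, 37 mm from hinge to free edge, 3 mm thick. Swung down its face is 13 mm outside the box wall, its edge 28 mm above the worktop. Pushed in near the edge it resists up to 9 to 17 N, then snaps in and stays; it breaks above 40 N
- flap_back (a joint): angle of the hinged snap tab on the lid's +x side (long): 0 = straight out, level; negative = raised (as at the start); 1.5 to 1.6 = hanging at the box wall, clipped under its tooth. A light spring (up to 0.03 N m) lifts an unclipped tab back to 0.7 or less. Hinge line: along that side, 66.5 mm from the lid's centre, at z = 32 mm of the lid
- tab_back (a point): middle of the ribbed outer face of that tab, 22 mm from its hinge line; x runs from hinge to free edge, z out of the face. Tab white, 60 mm wide, 37 mm from hinge to free edge, 3 mm thick. Swung down its face is 13 mm outside the box wall, its edge 28 mm above the worktop. Pushed in near the edge it resists up to 9 to 17 N, then snaps in and stays; it breaks above 40 N
- flap_left (a joint): angle of the hinged snap tab on the lid's +y side (short): 0 = straight out, level; negative = raised (as at the start); 1.5 to 1.6 = hanging at the box wall, clipped under its tooth. A light spring (up to 0.03 N m) lifts an unclipped tab back to 0.7 or less. Hinge line: along that side, 86.5 mm from the lid's centre, at z = 32 mm of the lid
- tab_left (a point): middle of the ribbed outer face of that tab, 22 mm from its hinge line; x runs from hinge to free edge, z out of the face. Tab white, 50 mm wide, 37 mm from hinge to free edge, 3 mm thick. Swung down its face is 13 mm outside the box wall, its edge 28 mm above the worktop. Pushed in near the edge it resists up to 9 to 17 N, then snaps in and stays; it breaks above 40 N
- flap_right (a joint): angle of the hinged snap tab on the lid's -y side (short): 0 = straight out, level; negative = raised (as at the start); 1.5 to 1.6 = hanging at the box wall, clipped under its tooth. A light spring (up to 0.03 N m) lifts an unclipped tab back to 0.7 or less. Hinge line: along that side, 86.5 mm from the lid's centre, at z = 32 mm of the lid
- tab_right (a point): middle of the ribbed outer face of that tab, 22 mm from its hinge line; x runs from hinge to free edge, z out of the face. Tab white, 50 mm wide, 37 mm from hinge to free edge, 3 mm thick. Swung down its face is 13 mm outside the box wall, its edge 28 mm above the worktop. Pushed in near the edge it resists up to 9 to 17 N, then snaps in and stays; it breaks above 40 N
- salt_bottle: bystander: brown bottle with black cap, 52 mm wide, 96 mm high; origin: centre of its underside
- desiccant_jar: bystander: white jar with blue cap, 63 mm wide, 66 mm high; origin: centre of its underside
- beaker: bystander: clear beaker, 45 mm wide, 58 mm high; origin: centre of its underside
- logbook: bystander: green book, 106 x 150 x 22 mm, lying flat in front of the robot; origin: centre of its underside
- mouse: bystander: black computer mouse, 113 x 58 x 37 mm; origin: centre of its underside
- tweezers: bystander: steel tweezers lying flat, 118 mm long; origin: centre of their underside
- marker: bystander: white and blue marker pen lying flat, 128 mm long; origin: centre of its underside

How it is judged:
By the outcome, as a careful person would: the job done as asked, in the order asked, and still so for the second after the job is handed in, with the robot touching nothing.
It also fails if it takes over 58 s, if anything falls off the work surface, if the arm or the gripper's body presses on something with over 40 N, if the wrist force passes 120 N, or if a joint passes its speed limit or range.

ROBOT

A 7-joint arm with a two-finger parallel gripper is mounted at the origin on a cart in front of the work surface, level with it; the furniture and walls round the work are solid. World frame = base frame: x ahead of the robot, y to its left, z up, the work surface at z = 0. Lengths are in m, angles in rad, forces in N, time in s.
With the tool pointing down it reaches from about 0.4 to 0.925 m from the base axis. Payload 4.1 kg.
Tool frame: the origin (TCP) lies midway between the tips of the shut fingers; the grasp point (between the pads) lies grip_point_offset behind it (grip_point_offset is the distance from the TCP to the grasp point, in m); z points along the fingers, y is the line along which they close (so a half turn about z gives the same grasp; the last joint's range is limited). The gripper opens to 85 mm and grips with 20 to 120 N. Pads are 22 mm wide; open, the fingers measure 114 mm over their backs; the gripper's body (76 mm by 85 mm) begins 54 mm behind the grasp point. The pads swing forward as they close: fully open they stand 13 mm farther back than shut.
Start: joints at [1.221, 0.398, 0.045, 1.537, -0.019, 1.207, -0.051], TCP at [0.161, -0.63, 0.231] pointing down, gripper open.
Joint ranges: [-2.82, 2.82], [-0.49, 2.23], [-1.37, 1.46], [0, 2.46], [-1.36, 4.5], [0.23, 2], [-2.94, 2.94]. Speed limits (rad/s): [2.57, 2.57, 3.14, 3.14, 3.14, 3.14, 3.14].

INTERFACE

Orientations are given as a unit quaternion [w, x, y, z].
In Python, from station import * gives the robot as it stands.
- The arm moves only by the shell command python3 -m crank 'ROWS' [FORCE]. ROWS is JSON, a list of rows, each a list of 7 numbers: the gripper's target within -1 to 1 (fully open at 1, half-way at 0, shut at -1), then the shift along the tool's x, y, z in mm, then the turn, a rotation vector about the tool's x, y, z in rad. In form: [[hand, dx, dy, dz, ax, ay, az], ...]. A call has 1 to 12 rows; each row shifts and turns the commanded pose from where the row before left it, along the tool's axes as they then stand; what a row does not reach is not made up. A row lasts 1/10 s, in which the tool goes at most 50 mm and 8.59 degrees, less where a joint would pass 70% of its speed; a pose out of reach is approached as far as the arm can. A call with a gripper value outside its range is refused whole. The fingers move at their own pace and stop on an object; FORCE is the grip in N (left out, the last holds). Time passes only in rows, so rows that do not move let the fingers close. It gives the time, the measured TCP pose, the force, the opening and the grip force at its end, in the units of the state.
- observe(): the state, without advancing time (a new reading comes with each control period).
- capture(name): name is "scene" or "top" or "wrist"; returns (picture, depth): 400x640x3 uint8, red, green, blue; 400x640 float32, m along the optical axis (not along the pixel's ray), 0 where there is no reading.
- camera_params(name): a dict with "vfov" (degrees; the focal length in pixels is half the picture's height over the tangent of half this angle, whatever the lens; pixels are square), "cx", "cy" (the principal point, pixels), "dist" ([k1, k2, p1, p2, k3] as OpenCV has them; the pictures are not rectified), "xyz" and "orientation" of the camera in the world. Camera axes: x right, y down, z forward; pixel columns grow to the right and rows downward; lengths in m; the calibration is good to about 2 mm. A picture is of the moment at which its call begins: read the wrist's pose just before it. camera_params takes no time and is no camera call; for the wrist camera it gives the pose at the moment of the call.
- sign_off(): hands the job in; it is judged then, once.
Trained networks look in the newest picture that a camera, given by its name, has taken for a name from the list of things; names that differ only in an ending like _2 or _b are one class to them, and where a whole thing is asked for, a point or a joint stands for the part that bears it (a point fixed in the world has none). Each returns a list of dicts, best first, with "p" (0 to 1); they miss things now and then, are a little off and sometimes report something else, mostly with a low value. They report only what shows in the picture. A call takes as long as a camera call.
- search_frame(camera, thing): "rect" ([centre column, centre row, width, height] in pixels, round what is visible of it).
The state is a dict: "t": time; "q": joint angles; "dq": joint speeds; "tau": joint torques, N m; "ee_pos": TCP position; "tcp_rot": TCP orientation; "ft_force": force on the tool from outside, world axes, zero at the start; "torque": the same for the moment, N m; "opening": opening from 0.0 (shut) to 1.0 (fully open); "grasp_force": force on a finger pad.
Only numpy, scipy, OpenCV 4.12 (cv2) and the standard library are available. Lean on these libraries where they do the work, as an engineer would, in place of code of your own. Each camera call takes 0.05 s, during which the arm holds its last target. There are 200 camera calls.

## Working session

There is one attempt and no reset: what is moved stays moved. The work goes in short steps, Python scripts to look and compute and a shell command to move; the robot and the scene stay as the last step left them, time stands still between calls to the robot, and variables do not carry over. Pictures are saved under pics/ and viewed, at most 10 in all, crops included, and the job is handed in when it is done.

```bash
ls; mkdir -p pics; cat > h.py <<'E'
from station import *
import numpy as np, cv2
from scipy.spatial.transform import Rotation as R
def rot(q): return R.from_quat([q[1],q[2],q[3],q[0]])
def K(c,h=400):
    f=h/2/np.tan(np.radians(c["vfov"])/2); return np.array([[f,0,c["cx"]],[0,f,c["cy"]],[0,0,1.]])
def rays(c,uv):
    n=cv2.undistortPoints(np.array(uv,float).reshape(-1,1,2),K(c),np.array(c["dist"],float)).reshape(-1,2)
    return np.c_[n,np.ones(len(n))]
def cloud(c,d):
    v,u=np.nonzero(d>0); r=rays(c,np.c_[u,v])*d[v,u][:,None]
    return rot(c["orientation"]).apply(r)+c["xyz"],u,v
def proj(c,P):
    Rm=rot(c["orientation"]).inv(); p=Rm.apply(np.atleast_2d(P)-c["xyz"])
    return cv2.projectPoints(p,np.zeros(3),np.zeros(3),K(c),np.array(c["dist"],float))[0].reshape(-1,2)
def save(n,p): cv2.imwrite(n,p[:,:,::-1])
E
python3 - <<'E'
from h import *
s=observe(); print(s["t"],s["ee_pos"],s["tcp_rot"],s["opening"])
import station; print([x for x in dir(station) if x[0]!='_'], grip_point_offset if 'grip_point_offset' in dir(station) else '')
im=[]
for n in("scene","top"):
    p,d=capture(n); c=camera_params(n); print(n,c); im.append(p); np.savez(n,p=p,d=d)
    P,u,v=cloud(c,d)
    for t in("box","lid","lid_grip","tab_front"):
        for r in search_frame(n,t)[:2]:
            b=r["rect"]; m=(abs(u-b[0])<b[2]/2)&(abs(v-b[1])<b[3]/2)
            print(t,round(r["p"],2),np.round(b),np.round(np.median(P[m],0),3) if m.any() else '')
save("pics/a.png",cv2.resize(np.vstack(im),(480,600)))
save("pics/scene.png",im[0]);save("pics/top.png",im[1])
E
```

```text
pics
0.0 [ 0.16119876 -0.62904998  0.23027673] [-9.37575509e-04  9.92138920e-01  1.25137724e-01 -1.86033465e-04] 1.0002915127769076
['Unreachable', 'camera_params', 'capture', 'grip_point_offset', 'observe', 'search_frame', 'sign_off'] 0.0187
scene {'vfov': 51.973561128288566, 'cx': 314.36977749245875, 'cy': 197.24878294247424, 'dist': array([-0.05882592,  0.        ,  0.        ,  0.        ,  0.        ]), 'xyz': array([-0.19797103,  0.80883454,  0.62280825]), 'orientation': array([ 0.19127668, -0.30551759,  0.79379563, -0.48985786])}
box 0.82 [346. 198.  55.  45.] [ 0.524 -0.138  0.023]
lid 0.88 [278. 237.  91.  49.] [0.518 0.167 0.028]
lid 0.41 [270. 218.  20.  16.] [0.587 0.137 0.042]
lid_grip 0.91 [279. 236.  86.  51.] [0.517 0.16  0.031]
tab_front 0.54 [293. 251.  22.   9.] [0.437 0.195 0.038]
top {'vfov': 50.81333374992139, 'cx': 316.89289764533805, 'cy': 198.04159034317226, 'dist': array([-0.0011959,  0.       ,  0.       ,  0.       ,  0.       ]), 'xyz': array([ 0.37378124, -0.02452453,  1.62628051]), 'orientation': array([-0.04101648,  0.71259899, -0.69915061,  0.04133699])}
box 0.78 [344. 207.  47.  36.] [ 0.527 -0.128  0.008]
box 0.28 [241. 199.  10.  15.] [0.551 0.264 0.033]
lid 0.94 [270. 210.  61.  53.] [0.512 0.152 0.031]
lid_grip 0.65 [265. 211.  60.  53.] [0.505 0.171 0.031]
tab_front 0.5 [337. 153.  16.  13.] [ 0.743 -0.1    0.003]
tab_front 0.47 [240. 200.  12.  15.] [0.547 0.268 0.032]
```

```bash
python3 - <<'E'
from h import *
z=np.load("top.npz"); p=z["p"][130:270,200:420]; q=np.load("scene.npz")["p"][150:290,210:430]
save("pics/ab.png",np.vstack([cv2.resize(p,None,fx=3.0,fy=2.1*1.0) if 0 else cv2.resize(p,(460,293)),cv2.resize(q,(460,293))]))
save("pics/t2.png",cv2.resize(p,(792,504),interpolation=cv2.INTER_CUBIC))
save("pics/s2.png",cv2.resize(z["p"],(640,400)))
for n in("scene","top"):
    z=np.load(n+".npz"); c=camera_params(n); P,u,v=cloud(c,z["d"])
    # lid handle: z 55..75 near lid
    m=(abs(P[:,0]-.515)<.12)&(abs(P[:,1]-.16)<.13)
    h=P[m]; print(n,"z hist lid",np.histogram(h[:,2],np.arange(-.005,.1,.01))[0])
    def box(sel,l):
        if sel.sum()<8: print(l,sel.sum());return
        r=cv2.minAreaRect(P[sel][:,:2].astype(np.float32)*1000); print(n,l,sel.sum(),r,np.median(P[sel],0).round(4))
    box(m&(P[:,2]>.055)&(P[:,2]<.075),"handle")
    box(m&(P[:,2]>.028)&(P[:,2]<.04),"plate")
    k=(abs(P[:,0]-.527)<.12)&(abs(P[:,1]+.135)<.13)
    print("z hist box",np.histogram(P[k][:,2],np.arange(-.005,.1,.01))[0])
    box(k&(P[:,2]>.052)&(P[:,2]<.075),"rim")
E
```

```text
scene z hist lid [2382  121  110 1173  736  208   82   62    0    0]
scene handle 144 ((550.6446533203125, 151.27626037597656), (68.99085235595703, 104.71231079101562), 65.54542541503906) [0.5108 0.1715 0.064 ]
scene plate 1785 ((514.205322265625, 168.55381774902344), (210.50355529785156, 202.68296813964844), 23.20708465576172) [0.5039 0.1795 0.0344]
z hist box [1249  251  286  236  318  250  412   45   23   17]
scene rim 516 ((552.1251220703125, -155.18267822265625), (172.6065673828125, 231.6558074951172), 5.042123794555664) [ 0.5447 -0.1368  0.0602]
top z hist lid [1484   71   65 1180  656  103   45   35    0    0]
top handle 80 ((511.91461181640625, 168.58384704589844), (63.50497055053711, 187.71900939941406), 78.1012954711914) [0.5119 0.1651 0.0643]
top plate 1579 ((502.7030029296875, 163.0404052734375), (192.33206176757812, 249.48715209960938), 0.49657484889030457) [0.5097 0.1706 0.0337]
z hist box [2267  473  172   43  100   61  280   66    8    4]
top rim 386 ((556.710205078125, -153.31686401367188), (174.9575958251953, 222.15916442871094), 1.6235389709472656) [ 0.5388 -0.1301  0.0606]
```

View pics/t2.png

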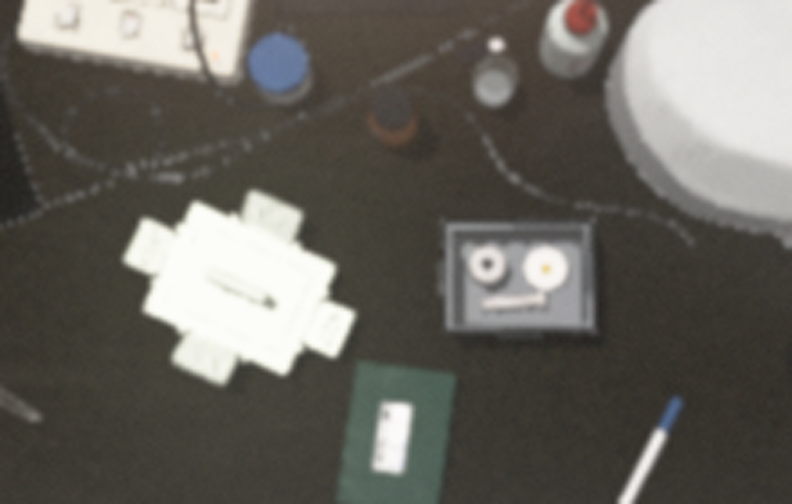

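View pics/scene.png

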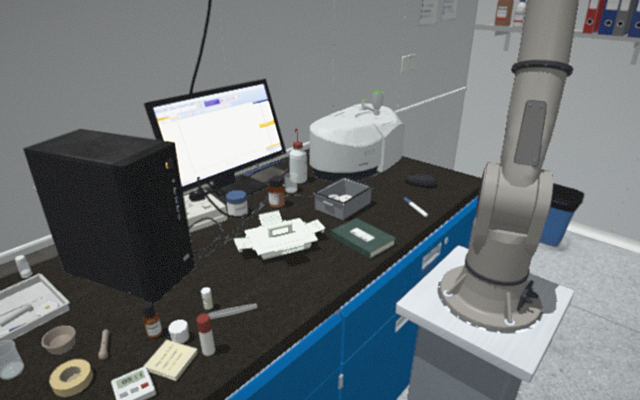

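The top view shows the lid (crop 240,285; turned about 25–30°) and the box (520,277; long side nearly along world y). The bystanders are well clear of both. Next I fit rough poses and find where the wrist camera sits.

```bash
cat >> h.py <<'E'
def delta(xyz,yaw,s=None):
    "target TCP, tool pointing down with tool x at yaw: shift in present tool axes (mm), then rotvec"
    s=s or observe(); r=rot(s["tcp_rot"]); t=R.from_euler("z",yaw)*R.from_euler("x",np.pi)
    return (r.inv().apply(np.array(xyz)-s["ee_pos"])*1000).round(1),(r.inv()*t).as_rotvec().round(3)
def fit(P,sel,label):
    r=cv2.minAreaRect(P[sel][:,:2].astype(np.float32)*1000); print(label,sel.sum(),np.round(r[0],1),np.round(r[1],1),round(r[2],1),np.median(P[sel][:,2]).round(4)); return r
E
python3 - <<'E'
from h import *
for n in("scene","top"):
    z=np.load(n+".npz"); c=camera_params(n); P,u,v=cloud(c,z["d"]); g=z["p"][v,u].astype(int)
    k=(abs(P[:,0]-.53)<.08)&(abs(P[:,1]+.135)<.1)&(P[:,2]>.054)&(P[:,2]<.072); fit(P,k,n+" rim")
    m=(abs(P[:,0]-.515)<.12)&(abs(P[:,1]-.165)<.13)
    fit(P,m&(P[:,2]>.055)&(abs(P[:,0]-.515)<.04)&(abs(P[:,1]-.165)<.05),n+" handle")
    w=m&(P[:,2]>.02)&(g.min(1)>140); fit(P,w,n+" lid all")
    q=P[w]; print(q.mean(0)); 
    for a,b in((.02,.03),(.04,.05)): print(a,(w&(P[:,2]>a)&(P[:,2]<b)).sum())
s=observe(); c=camera_params("wrist"); r=rot(s["tcp_rot"]).inv()
print(c["vfov"],r.apply(c["xyz"]-s["ee_pos"]).round(4),(r*rot(c["orientation"])).as_matrix().round(3))
print(rot(s["tcp_rot"]).as_matrix().round(3))
E
```

```text
scene rim 444 [ 527.7 -122.6] [123.2 164.6] 2.2 0.0604
scene handle 140 [510.9 169.4] [69.1 18.6] 68.2 0.0641
scene lid all 2214 [514.2 168.8] [199.5 214.1] 18.6 0.0349
[0.51143441 0.17430702 0.03804161]
0.02 13
0.04 228
top rim 353 [ 527.3 -123.3] [117.4 160.5] 1.2 0.0611
top handle 66 [510.9 168.9] [65.1 13.6] 66.8 0.0651
top lid all 2026 [513.  169.3] [203.2 200.1] 22.2 0.034
[0.51118049 0.16967894 0.03559201]
0.02 338
0.04 186
69.08873249016546 [ 0.0743  0.0011 -0.1425] [[-0.    -0.957 -0.29 ]
 [ 1.    -0.001  0.   ]
 [-0.001 -0.29   0.957]]
[[ 0.969  0.248 -0.   ]
 [ 0.248 -0.969 -0.   ]
 [-0.     0.    -1.   ]]
```

```bash
python3 -m crank '[[0,20,-17,0,0,0,0],[0,40,-33,0,0,0,0],[0,42,-35,0,0,0,0],[0,42,-35,0,0,0,0],[0,42,-35,0,0,0,0],[0,42,-35,0,0,0,0],[0,42,-35,0,0,0,0],[0,42,-35,0,0,0,0],[0,42,-35,0,0,0,0],[0,42,-35,0,0,0,0],[0,42,-35,0,0,0,0],[0,42,-35,0,0,0,0]]'; python3 -m crank '[[0,0,0,0,0,0,-0.14],[0,0,0,0,0,0,-0.14],[0,0,0,0,0,0,-0.14],[0,0,0,0,0,0,-0.14],[0,0,0,0,0,0,-0.14],[0,0,0,0,0,0,-0.14],[0,0,0,0,0,0,-0.09],[0,0,0,0,0,0,0],[0,0,0,0,0,0,0]]'
python3 - <<'E'
from h import *
c=camera_params("wrist");p,d=capture("wrist");save("pics/w1.png",p);np.savez("w1",p=p,d=d)
P,u,v=cloud(c,d);g=p[v,u].astype(int)
k=(abs(P[:,0]-.5275)<.085)&(abs(P[:,1]+.123)<.11)
print(np.histogram(P[k][:,2],np.arange(-.01,.09,.01)))
for lo,hi in((.052,.058),(.058,.07),(.062,.07)): fit(P,k&(P[:,2]>lo)&(P[:,2]<hi),"rim%g"%lo)
s=observe();print(s["q"],s["t"]); print(delta([.511,.169,.2],1.178))
E
```

```text
t: 1.7
ee_pos: [0.4996, -0.1608, 0.2317]
tcp_rot: [0.0, 0.992, 0.125, 0.0]
ft_force: [0.4, -1.7, -0.4]
opening: 0.506
grasp_force: 0.0
t: 2.6
ee_pos: [0.4986, -0.1625, 0.2314]
tcp_rot: [0.0, 0.831, 0.556, 0.0]
ft_force: [-1.2, 0.5, 0.1]
opening: 0.498
grasp_force: 0.0
(array([6040, 7497, 1828, 1157,  691, 1513, 2118, 3455,    0]), array([-0.01,  0.  ,  0.01,  0.02,  0.03,  0.04,  0.05,  0.06,  0.07,
        0.08]))
rim0.052 493 [ 530.  -122.6] [111.4 156. ] 2.5 0.0553
rim0.058 4932 [ 531.5 -125.8] [119.4 159.6] 1.6 0.0624
rim0.062 2534 [ 531.5 -125.7] [119.4 159.3] 1.6 0.0644
[ 0.60489662  0.19220667 -0.42403146  1.82492473  0.08673167  1.14235685
 -0.23990435] 2.65
(array([ 311.1, -115.1,   31.3]), array([0.   , 0.   , 0.001]))
```

```bash
python3 -m crank '[[0,30,-10,0,0,0,0],[0,45,-17,0,0,0,0],[0,45,-17,0,0,0,0],[0,45,-17,0,0,0,0],[0,45,-17,0,0,0,0],[0,45,-17,5,0,0,0],[0,36,-12,10,0,0,0],[0,20,-8,10,0,0,0],[0,0,0,0,0,0,0],[0,0,0,0,0,0,0]]'
python3 - <<'E'
from h import *
c=camera_params("wrist");p,d=capture("wrist");save("pics/w2.png",p);np.savez("w2",p=p,d=d)
P,u,v=cloud(c,d)
k=(abs(P[:,0]-.511)<.045)&(abs(P[:,1]-.169)<.055)
print(np.histogram(P[k][:,2],np.arange(0,.09,.01)))
for lo,hi in((.05,.08),(.062,.075)): r=fit(P,k&(P[:,2]>lo)&(P[:,2]<hi),"handle%g"%lo)
k=(abs(P[:,0]-.511)<.13)&(abs(P[:,1]-.169)<.13)
fit(P,k&(abs(P[:,2]-.034)<.004),"plate")
print(observe()["t"],observe()["ee_pos"])
E
```

```text
t: 3.65
ee_pos: [0.5103, 0.1687, 0.2061]
tcp_rot: [0.0, 0.831, 0.557, -0.0]
ft_force: [0.1, -0.9, -0.6]
opening: 0.496
grasp_force: 0.0
(array([   0,    0,    0, 6946,   15,   21,  896,    0]), array([0.  , 0.01, 0.02, 0.03, 0.04, 0.05, 0.06, 0.07, 0.08]))
handle0.05 917 [516.1 167.8] [69.2 13.9] 67.6 0.0668
handle0.062 890 [515.8 167.9] [69.2 13.8] 66.8 0.0669
plate 19554 [515.4 168. ] [245.6 148.9] 67.9 0.0346
3.7 [0.51076411 0.16776584 0.20633401]
```

View pics/w2.png

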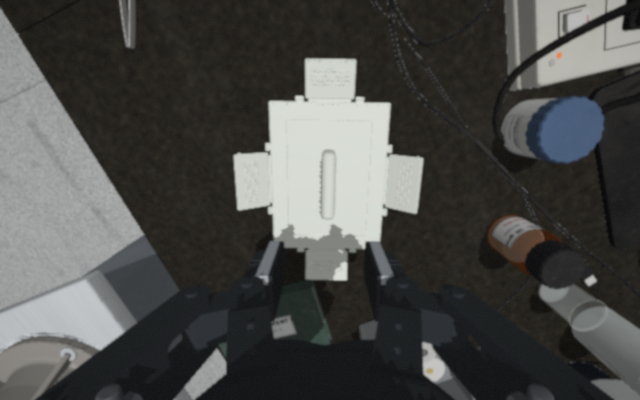

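The view shows the lid upright in the frame, with the handle bar at columns 322–336 and rows 150–220, between the open fingers. I go down and grasp.

```bash
python3 -m crank '[[0,1.7,2.2,20,0,0,0],[0,0,0,40,0,0,0],[0,0,0,40,0,0,0],[0,0,0,30,0,0,0],[0,0,0,20,0,0,0],[0,0,0,13,0,0,0],[0,0,0,0,0,0,0],[-1,0,0,0,0,0,0],[-1,0,0,0,0,0,0],[-1,0,0,0,0,0,0],[-1,0,0,0,0,0,0],[-1,0,0,0,0,0,0]]' 60; python3 -m crank '[[-1,0,0,0,0,0,0],[-1,0,0,0,0,0,0],[-1,0,0,-5,0,0,0],[-1,0,0,-10,0,0,0],[-1,0,0,-20,0,0,0],[-1,0,0,-30,0,0,0],[-1,0,0,-35,0,0,0],[-1,0,0,-20,0,0,0],[-1,0,0,0,0,0,0]]'
python3 - <<'E'
from h import *
print(delta([.530,-.125,.16],1.571+.028)); print(observe()["q"].round(2))
c=camera_params("top");p,d=capture("top");P,u,v=cloud(c,d)
save("pics/t3.png",cv2.resize(p[130:270,200:420],(660,420)))
k=(abs(P[:,0]-.513)<.13)&(abs(P[:,1]-.169)<.13)&(P[:,2]>.12)&(P[:,2]<.175)
print(np.histogram(P[k][:,2],np.arange(.1,.2,.01)))
E
```

```text
t: 4.9
ee_pos: [0.5145, 0.1699, 0.0448]
tcp_rot: [0.001, 0.831, 0.557, 0.001]
ft_force: [-0.5, -0.6, 7.3]
opening: 0.152
grasp_force: 59.9
t: 5.8
ee_pos: [0.515, 0.1708, 0.1666]
tcp_rot: [0.001, 0.831, 0.557, 0.003]
ft_force: [1.0, -0.2, -2.7]
opening: 0.156
grasp_force: 58.8
(array([-268. ,  126.2,    6.2]), array([ 0.006, -0.003, -0.418]))
[ 0.13  0.32 -0.64  1.86  0.22  1.03 -0.99]
(array([  0,   0,   0,   0,  30, 551, 128,  38,   0]), array([0.1 , 0.11, 0.12, 0.13, 0.14, 0.15, 0.16, 0.17, 0.18, 0.19]))
```

```bash
python3 -m crank '[[-1,0,0,0,0.006,-0.003,-0.139],[-1,0,0,0,0,0,-0.14],[-1,0,0,0,0,0,-0.139],[-1,-20,1,0,0,0,0],[-1,-40,1,0,0,0,0],[-1,-48,1,0,0,0,0],[-1,-48,1,0,0,0,0],[-1,-48,1,0,0,0,0],[-1,-45,1,0,0,0,0],[-1,-30,0.8,0,0,0,0],[-1,-15,0,0,0,0,0],[-1,0,0,0,0,0,0]]'
python3 - <<'E'
from h import *
for n in("top","scene"):
    c=camera_params(n);p,d=capture(n);P,u,v=cloud(c,d);np.savez("h_"+n,p=p,d=d)
    k=(abs(P[:,0]-.53)<.15)&(abs(P[:,1]+.124)<.15)&(p[v,u].min(1)>140)
    print(np.histogram(P[k][:,2],np.arange(.1,.2,.01)))
    fit(P,k&(abs(P[:,2]-.157)<.02),n+" lid")
    save("pics/h_%s.png"%n,cv2.resize(p[130:270,240:460],(660,420)))
print(delta([.530,-.123,.16],1.571+.028)); print(observe()["q"].round(2),observe()["tcp_rot"])
E
```

```text
t: 7.05
ee_pos: [0.5269, -0.1259, 0.1619]
tcp_rot: [-0.003, 0.699, 0.716, -0.004]
ft_force: [-0.4, 0.7, -2.8]
opening: 0.152
grasp_force: 58.7
(array([  0,   0,   0,   5, 397, 482,  76,  57,  37]), array([0.1 , 0.11, 0.12, 0.13, 0.14, 0.15, 0.16, 0.17, 0.18, 0.19]))
top lid 1004 [ 547.2 -153. ] [169.1 305.8] 29.9 0.1511
(array([  0,  14,  55,  48, 177, 719, 142,  21,  29]), array([0.1 , 0.11, 0.12, 0.13, 0.14, 0.15, 0.16, 0.17, 0.18, 0.19]))
scene lid 1067 [ 541.3 -149.3] [189.9 290.3] 32.9 0.152
(array([-1.4,  2.2,  2.7]), array([-0.008, -0.001,  0.002]))
[ 0.64  0.32 -0.59  1.86  0.2   1.03 -0.01] [-0.00324704  0.69635036  0.71769061 -0.00241486]
```

View pics/h_top.png

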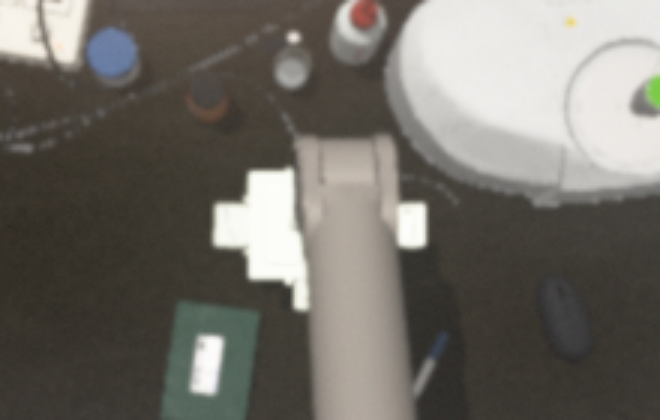

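The lid hangs level over the box: +y tab at (230,225), -y tab at (412,225), and plate edges at rows 170–280. I work out its centre in the same camera that measured the box.

```bash
python3 - <<'E'
from h import *
for n in("top","scene"):
    z=np.load("h_%s.npz"%n);c=camera_params(n);P,u,v=cloud(c,z["d"]);p=z["p"]
    k=(abs(P[:,0]-.53)<.13)&(abs(P[:,1]+.124)<.135)&(p[v,u].min(1)>(150 if n=="top" else 120))&(P[:,2]>.135)&(P[:,2]<.175)
    Q=P[k]*1000
    pl=Q[(Q[:,1]>-75)&(Q[:,1]<-48)&(abs(Q[:,2]-153)<8)]
    for a in range(-75,-45,6):
        b=pl[(pl[:,1]>=a)&(pl[:,1]<a+6)]
        if len(b): print(n,"x edges",a,b[:,0].min().round(1),b[:,0].max().round(1),((b[:,0].min()+b[:,0].max())/2).round(1))
    for lab,t in(("L",Q[(Q[:,1]>-35)&(abs(Q[:,0]-527)<60)]),("R",Q[(Q[:,1]<-212)&(Q[:,1]>-265)&(abs(Q[:,0]-527)<45)])):
        if len(t): print(n,lab,len(t),t.min(0).round(1),t.max(0).round(1))
E
```

```text
top x edges -75 463.0 583.7 523.3
top x edges -69 462.8 583.6 523.2
top x edges -63 462.5 583.1 522.8
top x edges -57 462.7 583.5 523.1
top x edges -51 462.6 582.7 522.6
top L 126 [496.9 -35.  143.5] [547.1  -3.3 160.7]
top R 112 [ 500.8 -246.8  142.3] [ 550.3 -220.9  160. ]
scene x edges -75 462.2 587.5 524.8
scene x edges -69 464.0 571.9 517.9
scene x edges -63 460.6 582.1 521.4
scene x edges -57 463.0 583.8 523.4
scene x edges -51 462.1 574.8 518.5
scene L 110 [496.2 -34.9 142.4] [547.2  -0.6 156.9]
scene R 88 [ 500.2 -247.3  142.7] [ 557.5 -212.7  157.4]
```

```bash
python3 -m crank '[[-1,-1.9,2.2,5,-0.008,0,0],[-1,0,0,15,0,0,0],[-1,0,0,20,0,0,0],[-1,0,0,10,0,0,0],[-1,0,0,0,0,0,0],[-1,0,0,0,0,0,0]]'; python3 -m crank '[[-1,0,0,6,0,0,0],[-1,0,0,6,0,0,0],[-1,0,0,6,0,0,0],[-1,0,0,0,0,0,0]]';  python3 -m crank '[[-1,0,0,5,0,0,0],[-1,0,0,4,0,0,0],[-1,0,0,0,0,0,0]]'
python3 -c "
from h import *
print(delta([.530,-.1235,.08],1.599))"
```

```text
t: 7.75
ee_pos: [0.5306, -0.1254, 0.1134]
tcp_rot: [0.001, 0.697, 0.717, 0.0]
ft_force: [0.4, -0.5, -1.8]
opening: 0.146
grasp_force: 58.7
t: 8.15
ee_pos: [0.5308, -0.1242, 0.0953]
tcp_rot: [0.0, 0.697, 0.717, 0.001]
ft_force: [0.4, 3.3, -0.2]
opening: 0.148
grasp_force: 59.4
t: 8.45
ee_pos: [0.5308, -0.1228, 0.0864]
tcp_rot: [-0.0, 0.696, 0.718, 0.001]
ft_force: [-0.5, 3.4, -2.0]
opening: 0.147
grasp_force: 60.6
(array([-0.7, -0.8,  6.4]), array([ 0.002, -0.002,  0.002]))
```

```bash
python3 -m crank '[[-1,1.2,0,3,0,0,0],[-1,0,0,3,0,0,0],[-1,0,0,1,0,0,0],[-1,0,0,0,0,0,0]]'; python3 -m crank '[[-1,0,0,2,0,0,0],[-1,0,0,2,0,0,0],[-1,0,0,0,0,0,0]]'
```

```text
t: 8.85
ee_pos: [0.5305, -0.1258, 0.0794]
tcp_rot: [0.001, 0.698, 0.717, -0.0]
ft_force: [0.1, 0.3, 0.4]
opening: 0.148
grasp_force: 60.8
t: 9.15
ee_pos: [0.5317, -0.1254, 0.077]
tcp_rot: [0.002, 0.697, 0.717, 0.0]
ft_force: [-0.9, -1.7, 9.5]
opening: 0.149
grasp_force: 62.2
```

```bash
python3 -m crank '[[-1,0,0,-2,0,0,0],[-0.2,0,0,0,0,0,0],[-0.2,0,0,0,0,0,0],[-0.2,0,0,0,0,0,0],[-0.2,0,0,0,0,0,0],[-0.2,0,0,-20,0,0,0],[-0.2,0,0,-35,0,0,0],[-0.2,0,0,-40,0,0,0],[-1,0,0,-45,0,0,0],[-1,0,0,-20,0,0,0],[-1,0,0,0,0,0,0],[-1,0,0,0,0,0,0]]'
python3 - <<'E'
from h import *
s=observe();c=camera_params("wrist");p,d=capture("wrist");save("pics/w4.png",p);np.savez("w4",p=p,d=d);print(s["ee_pos"],s["tcp_rot"])
P,u,v=cloud(c,d)
k=(abs(P[:,0]-.53)<.045)&(abs(P[:,1]+.124)<.055)&(P[:,2]>.085)&(P[:,2]<.12); fit(P,k,"handle")
w=(abs(P[:,0]-.53)<.13)&(abs(P[:,1]+.124)<.13)&(p[v,u].min(1)>130)&(P[:,2]>.05)
print(np.histogram(P[w][:,2],np.arange(.05,.12,.005)))
# plate plane
q=P[w&(abs(P[:,0]-.53)<.055)&(abs(P[:,1]+.124)<.075)&(P[:,2]<.08)]
A=np.c_[q[:,:2]-[.53,-.124],np.ones(len(q))];print("plane",np.linalg.lstsq(A,q[:,2],rcond=None)[0].round(4))
E
```

```text
t: 10.35
ee_pos: [0.5298, -0.1247, 0.237]
tcp_rot: [0.001, 0.697, 0.717, -0.0]
ft_force: [-0.9, -0.1, 0.5]
opening: 0.002
grasp_force: 0.0
[ 0.52984218 -0.12465448  0.23702797] [ 6.80494242e-04  6.97139761e-01  7.16934919e-01 -1.08447645e-04]
handle 942 [ 532.4 -124.4] [14.  69.4] 1.6 0.1017
(array([    0,     0,     1, 11575,  6501,   862,   955,   758,    17,
         142,   775,     0,     0]), array([0.05 , 0.055, 0.06 , 0.065, 0.07 , 0.075, 0.08 , 0.085, 0.09 ,
       0.095, 0.1  , 0.105, 0.11 , 0.115]))
plane [ 0.001  -0.0035  0.0697]
```

View pics/w4.png

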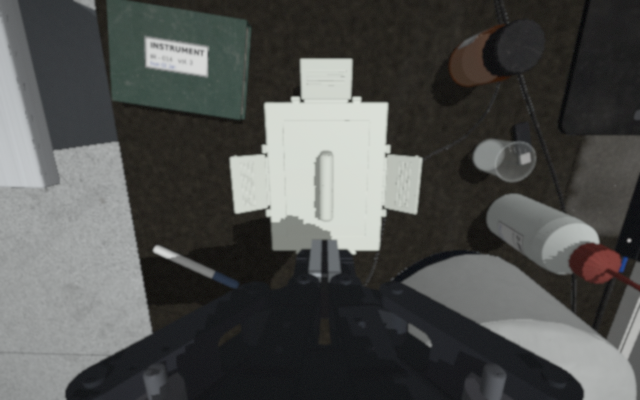

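The lid is seated level: plate top at 69.7 mm, centre about (0.531, -0.1245), aligned with the tool. I start with the front (-x) tab: swing it down, tilt the tool, then push inward. The same turn checks how near the analyser is to the right tab.

```bash
python3 -m crank '[[-1,0,-20,10,0,0,0],[-1,0,-40,20,0,0,0],[-1,0,-42,30,0,0,0],[-1,0,0,40,0,0,0],[-1,0,0,40,0,0,0],[-1,0,0,20,0,0,0],[-1,0,0,12,0,0,0],[-1,0,0,10,0,0,0],[-1,0,0,0,-0.14,0,0],[-1,0,0.6,10.2,0,0,0],[-1,0,0,0,0,0,0]]'; python3 -m crank '[[-1,0,2.5,3.9,0,0,0],[-1,0,2.5,3.9,0,0,0],[-1,0,2.8,1.9,0,0,0],[-1,0,2.7,1.9,0,0,0],[-1,0,0,0,0,0,0]]'
python3 - <<'E'
from h import *
s=observe();print(s["ee_pos"],s["ft_force"])
P=[]
for n in("top","scene","w1","w4"):
    if n[0]=="w": continue
    z=np.load(n+".npz");P.append(cloud(camera_params(n),z["d"])[0])
P=np.vstack(P); o=P-[.531,-.235,0]; k=(P[:,2]>.03)&(P[:,1]<-.21)&(P[:,0]>.45)&(P[:,0]<.8)
d=np.linalg.norm(o[k][:,:2],axis=1);i=np.argsort(d)
print(P[k][i[::40][:10]].round(3),d[i[::40][:10]].round(3))
p,_=capture("scene");save("pics/f1.png",cv2.resize(p[140:260,280:440],(640,480)))
E
```

```text
t: 11.5
ee_pos: [0.4292, -0.1272, 0.0442]
tcp_rot: [0.047, 0.696, 0.715, 0.049]
ft_force: [-1.6, 0.1, -0.7]
opening: -0.0
grasp_force: 1.3
t: 12.0
ee_pos: [0.4452, -0.127, 0.0364]
tcp_rot: [0.05, 0.695, 0.715, 0.051]
ft_force: [0.4, 0.4, -1.3]
opening: -0.005
grasp_force: 0.2
[ 0.44518087 -0.12703003  0.03643667] [ 0.42776576  0.37686026 -1.27314022]
[[ 0.606 -0.282  0.057]
 [ 0.602 -0.295  0.076]
 [ 0.614 -0.277  0.091]
 [ 0.609 -0.287  0.051]
 [ 0.603 -0.297  0.144]
 [ 0.613 -0.285  0.062]
 [ 0.62  -0.271  0.072]
 [ 0.622 -0.267  0.061]
 [ 0.619 -0.278  0.127]
 [ 0.625 -0.265  0.047]] [0.089 0.092 0.093 0.094 0.095 0.096 0.096 0.097 0.098 0.098]
```

View pics/f1.png

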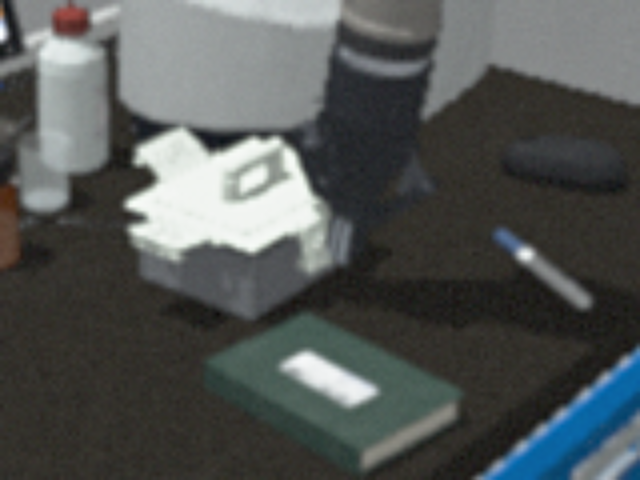

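The picture shows the front tab (315,240) swung down against the finger; the lid is still flat. I press inward.

```bash
python3 -m crank '[[-1,0,2,0.5,0,0,0],[-1,0,2,0.3,0,0,0],[-1,0,0,0,0,0,0]]';python3 -m crank '[[-1,0,1.5,0.2,0,0,0],[-1,0,0,0,0,0,0]]';python3 -m crank '[[-1,0,1.5,0.2,0,0,0],[-1,0,0,0,0,0,0]]';python3 -m crank '[[-1,0,1.5,0.2,0,0,0],[-1,0,0,0,0,0,0]]'
```

```text
t: 12.35
ee_pos: [0.4469, -0.1271, 0.0356]
tcp_rot: [0.049, 0.695, 0.715, 0.049]
ft_force: [-3.2, -0.6, 0.5]
opening: 0.001
grasp_force: 1.6
t: 12.55
ee_pos: [0.4471, -0.1271, 0.0352]
tcp_rot: [0.048, 0.696, 0.715, 0.049]
ft_force: [-6.0, 0.1, 0.6]
opening: -0.002
grasp_force: 2.7
t: 12.75
ee_pos: [0.4473, -0.1271, 0.0347]
tcp_rot: [0.047, 0.696, 0.715, 0.048]
ft_force: [-6.6, 0.1, 0.6]
opening: -0.002
grasp_force: 3.6
t: 12.95
ee_pos: [0.4475, -0.1271, 0.0343]
tcp_rot: [0.046, 0.696, 0.715, 0.047]
ft_force: [-9.6, -1.0, 2.1]
opening: -0.001
grasp_force: 4.5
```

```bash
python3 -m crank '[[-1,0,2,0.2,0,0,0],[-1,0,0,0,0,0,0]]';python3 -m crank '[[-1,0,1.5,0.2,0,0,0],[-1,0,0,0,0,0,0]]';python3 -m crank '[[-1,0,1.5,0.2,0,0,0],[-1,0,0,0,0,0,0]]';python3 -m crank '[[-1,0,1.5,0.2,0,0,0],[-1,0,0,0,0,0,0]]'
```

```text
t: 13.15
ee_pos: [0.4479, -0.1271, 0.0337]
tcp_rot: [0.045, 0.696, 0.715, 0.046]
ft_force: [-11.5, -0.5, 1.0]
opening: 0.001
grasp_force: 5.3
t: 13.35
ee_pos: [0.4515, -0.1269, 0.0343]
tcp_rot: [0.046, 0.696, 0.715, 0.048]
ft_force: [-10.3, -0.2, -2.0]
opening: 0.001
grasp_force: 5.2
t: 13.55
ee_pos: [0.4515, -0.1269, 0.034]
tcp_rot: [0.045, 0.696, 0.715, 0.046]
ft_force: [-11.2, -0.0, 2.8]
opening: 0.001
grasp_force: 5.4
t: 13.75
ee_pos: [0.4515, -0.127, 0.0336]
tcp_rot: [0.044, 0.696, 0.715, 0.045]
ft_force: [-13.4, -0.3, 4.8]
opening: 0.001
grasp_force: 6.6
```

Snap seen: the tab moved in 3.6 mm at about 12 N. I give a small firm push, back off, and go over to the left tab.

```bash
python3 -m crank '[[-1,0,2,0,0,0,0],[-1,0,0,0,0,0,0],[-1,0,-12,0,0,0,0],[-1,0,-15,0,0,0,0],[-1,0,-10,-10,0,0,0],[-1,0,0,-45,0,0,0],[-1,0,0,-45,0.14,0,0],[-1,0,0,0,0,0,0],[-1,0,0,0,0,0,0]]'; python3 -c "
from h import *
s=observe();print(s['q'].round(2),delta([.5277,-.005,.14],1.599,s))
c=camera_params('wrist');p,d=capture('wrist');save('pics/w5.png',p)"
```

```text
t: 14.65
ee_pos: [0.4146, -0.1286, 0.122]
tcp_rot: [0.013, 0.697, 0.717, 0.012]
ft_force: [-0.7, -0.3, -0.1]
opening: 0.006
grasp_force: 0.0
[ 0.81  0.16 -0.65  2.16  0.12  0.83  0.12] (array([120.2, 117.2, -14.3]), array([0.034, 0.002, 0.001]))
```

View pics/w5.png

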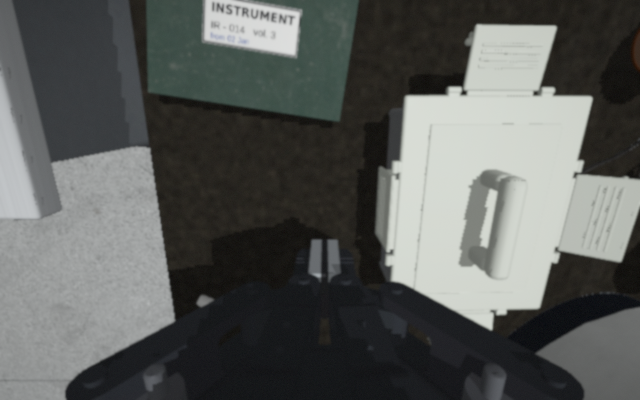

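Picture: the front tab stays down at (387,215); the left tab (510,58) and the back tab (600,215) are still raised. Next is the left tab.

```bash
python3 -m crank '[[-1,10,5,-15,0.034,0,0],[-1,35,36,0,0,0,0],[-1,35,36,0,0,0,0],[-1,35,36,0,0,0,0],[-1,5,4,0,0,0,0],[-1,0,0,25,0,0,0],[-1,0,0,25,0,0,0],[-1,0,0,20,0,0,0],[-1,0,0,15,0,0,0],[-1,0,0,0,0,-0.14,0],[-1,-0.6,0,9.7,0,0,0],[-1,0,0,0,0,0,0]]'; python3 -m crank '[[-1,-2.5,0,3.9,0,0,0],[-1,-2.5,0,3.9,0,0,0],[-1,-2.8,0,1.9,0,0,0],[-1,-2.7,0,1.9,0,0,0],[-1,-2,0,0.3,0,0,0],[-1,0,0,0,0,0,0]]'; python3 -m crank '[[-1,-2,0,0.3,0,0,0],[-1,-2,0,0.2,0,0,0],[-1,0,0,0,0,0,0]]'
```

```text
t: 15.9
ee_pos: [0.5229, -0.0058, 0.0391]
tcp_rot: [0.047, 0.694, 0.717, -0.051]
ft_force: [-0.6, -0.2, 0.2]
opening: -0.004
grasp_force: 0.3
t: 16.5
ee_pos: [0.5245, -0.02, 0.0305]
tcp_rot: [0.048, 0.695, 0.716, -0.05]
ft_force: [-0.5, 4.4, 0.1]
opening: -0.005
grasp_force: 2.3
t: 16.8
ee_pos: [0.5248, -0.0254, 0.0307]
tcp_rot: [0.048, 0.695, 0.716, -0.051]
ft_force: [0.7, -0.8, 1.0]
opening: 0.004
grasp_force: 0.0
```

```bash
python3 -m crank '[[-1,0,0,-3,0,0,0],[-1,0,0,0,0,0,0]]'; python3 -m crank '[[-1,-2,0,0,0,0,0],[-1,0,0,0,0,0,0]]'; python3 -m crank '[[-1,-2,0,0,0,0,0],[-1,0,0,0,0,0,0]]'
```

```text
t: 17.0
ee_pos: [0.525, -0.0261, 0.034]
tcp_rot: [0.049, 0.695, 0.715, -0.051]
ft_force: [0.1, -0.1, -0.2]
opening: 0.001
grasp_force: 0.0
t: 17.2
ee_pos: [0.525, -0.0264, 0.034]
tcp_rot: [0.048, 0.695, 0.715, -0.05]
ft_force: [-0.4, 3.0, 0.1]
opening: 0.003
grasp_force: 1.5
t: 17.4
ee_pos: [0.525, -0.0266, 0.0341]
tcp_rot: [0.048, 0.695, 0.716, -0.049]
ft_force: [0.1, 6.9, -0.2]
opening: -0.004
grasp_force: 3.1
```

```bash
python3 -m crank '[[-1,-2,0,0,0,0,0],[-1,0,0,0,0,0,0]]'; python3 -m crank '[[-1,-1.5,0,0,0,0,0],[-1,0,0,0,0,0,0]]'; python3 -m crank '[[-1,-1.5,0,0,0,0,0],[-1,0,0,0,0,0,0]]';python3 -m crank '[[-1,-1.5,0,0,0,0,0],[-1,0,0,0,0,0,0]]'
```

```text
t: 17.6
ee_pos: [0.525, -0.0267, 0.0341]
tcp_rot: [0.047, 0.694, 0.716, -0.048]
ft_force: [-0.1, 9.1, -1.0]
opening: 0.0
grasp_force: 4.6
t: 17.8
ee_pos: [0.525, -0.0268, 0.0342]
tcp_rot: [0.046, 0.694, 0.717, -0.048]
ft_force: [-1.4, 11.5, -1.2]
opening: 0.001
grasp_force: 5.7
t: 18.0
ee_pos: [0.525, -0.0268, 0.0342]
tcp_rot: [0.046, 0.694, 0.717, -0.047]
ft_force: [-1.4, 13.8, -2.4]
opening: -0.001
grasp_force: 6.8
t: 18.2
ee_pos: [0.525, -0.0269, 0.0343]
tcp_rot: [0.045, 0.694, 0.717, -0.046]
ft_force: [-0.4, 15.3, -3.5]
opening: -0.0
grasp_force: 7.9
```

```bash
python3 -m crank '[[-1,-1.5,0,0,0,0,0],[-1,0,0,0,0,0,0]]'; python3 -m crank '[[-1,-1.5,0,0,0,0,0],[-1,0,0,0,0,0,0]]'; python3 -m crank '[[-1,-1.5,0,0,0,0,0],[-1,0,0,0,0,0,0]]'
```

```text
t: 18.4
ee_pos: [0.525, -0.0269, 0.0344]
tcp_rot: [0.044, 0.694, 0.718, -0.045]
ft_force: [-2.2, 18.7, -3.3]
opening: 0.001
grasp_force: 9.0
t: 18.6
ee_pos: [0.525, -0.027, 0.0344]
tcp_rot: [0.044, 0.693, 0.718, -0.045]
ft_force: [-2.7, 19.4, -4.5]
opening: -0.007
grasp_force: 10.2
t: 18.8
ee_pos: [0.525, -0.0271, 0.0344]
tcp_rot: [0.043, 0.693, 0.718, -0.044]
ft_force: [-1.3, 23.7, -5.8]
opening: -0.0
grasp_force: 11.3
```

That feels like a hard stop. I back off and look.

```bash
python3 -m crank '[[-1,15,0,0,0,0,0],[-1,15,0,0,0,0,0],[-1,15,0,-5,0,0,0],[-1,0,0,-40,0,0,0],[-1,0,0,-40,0,0.14,0],[-1,0,0,0,0,0,0],[-1,0,0,0,0,0,0]]'; python3 - <<'E'
from h import *
s=observe();c=camera_params('wrist');p,d=capture('wrist');save('pics/w6.png',p);print(s["ee_pos"])
P,u,v=cloud(c,d)
k=(abs(P[:,0]-.528)<.02)&(P[:,2]>.02)&(P[:,2]<.12)&(P[:,1]>-.24)
for y in np.arange(-.06,.02,.004):
    m=k&(abs(P[:,1]-y)<.002)
    if m.any(): print(y.round(3),m.sum(),P[m][:,2].min().round(3),np.median(P[m][:,2]).round(3),P[m][:,2].max().round(3))
print(delta([.531,-.1245,.14],1.599,s))
E
```

```text
t: 19.5
ee_pos: [0.5246, 0.0144, 0.1145]
tcp_rot: [-0.0, 0.698, 0.716, -0.002]
ft_force: [0.3, 0.0, -0.7]
opening: -0.001
grasp_force: 0.0
[0.52461959 0.01438205 0.1145189 ]
(array([-139.1,    2.9,  -25.1]), array([-0.004,  0.002, -0.004]))
```

View pics/w6.png

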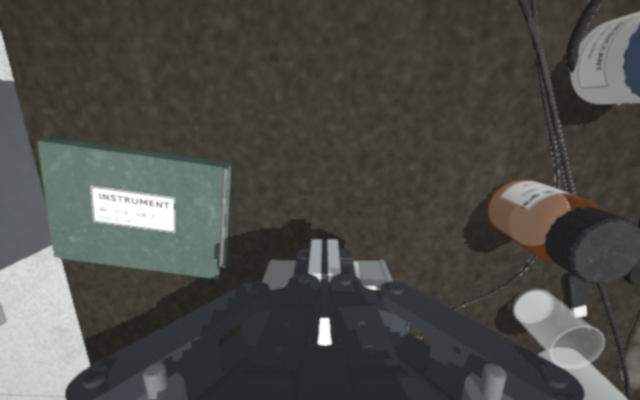

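The camera faces away from the box here; only a light patch at (265–390, 262–290) shows behind the fingers. I read the tab's geometry from the scene camera's depth instead.

```bash
python3 - <<'E'
from h import *
c=camera_params('scene');p,d=capture('scene');save('pics/s7.png',cv2.resize(p[150:240,290:410],(720,540),interpolation=cv2.INTER_CUBIC));P,u,v=cloud(c,d)
k=(abs(P[:,0]-.526)<.016)&(P[:,2]>.015)&(P[:,2]<.11)&(P[:,1]>-.08)&(P[:,1]<.01)
q=P[k]*1000
for z in range(15,110,6):
    m=(q[:,2]>=z)&(q[:,2]<z+6)
    if m.any(): print(z,m.sum(),"y",q[m][:,1].min().round(),np.median(q[m][:,1]).round(),q[m][:,1].max().round())
z=np.load("w4.npz")
z=np.load("w2.npz")
d=np.load("scene.npz")
E
```

```text
15 14 y -54.0 -51.0 -49.0
27 8 y -40.0 -38.0 -36.0
33 14 y -54.0 -38.0 -36.0
39 20 y -40.0 -37.0 -34.0
45 14 y -53.0 -38.0 -36.0
51 16 y -41.0 -38.0 -34.0
57 13 y -42.0 -38.0 -35.0
63 61 y -80.0 -54.0 -36.0
69 13 y -79.0 -71.0 -48.0
```

View pics/s7.png

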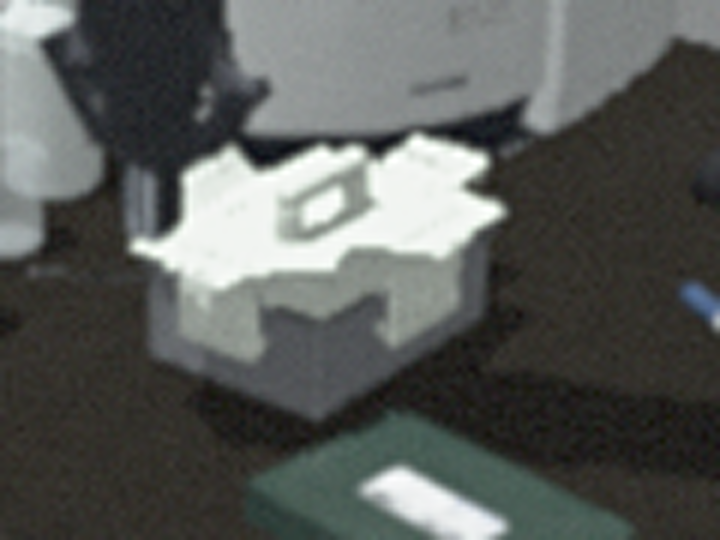

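Picture: the front tab (425,305) and the left tab (220,320) both hang flat at the wall. Depth puts the left tab's face at y = -38 mm from z 27 to 63 mm, so it is clipped. Next is the back tab.

```bash
python3 -m crank '[[-1,-10,8,-20,0,0,0],[-1,-35,26,-20,0,0,0],[-1,-40,30,0,0,0,0],[-1,-35,27,0,0,0,0],[-1,-19,15,15,0,0,0],[-1,0,0,25,0,0,0],[-1,0,0,25,0,0,0],[-1,0,0,20,0,0,0],[-1,0,0,15,0,0,0],[-1,0,0,0,0.14,0,0],[-1,0,-0.9,8.2,0,0,0],[-1,0,0,0,0,0,0]]'; python3 -m crank '[[-1,0,-2.5,3.4,0,0,0],[-1,0,-2.5,3.4,0,0,0],[-1,0,-2.8,1.9,0,0,0],[-1,0,-2.8,1.9,0,0,0],[-1,0,-2,0.3,0,0,0],[-1,0,0,0,0,0,0]]'; python3 -m crank '[[-1,0,-2,0.3,0,0,0],[-1,0,0,0,0,0,0]]'; python3 -m crank '[[-1,0,-2,0.3,0,0,0],[-1,0,0,0,0,0,0]]'
```

```text
t: 20.8
ee_pos: [0.6313, -0.118, 0.0431]
tcp_rot: [-0.051, 0.694, 0.716, -0.052]
ft_force: [-0.2, 0.5, -1.4]
opening: 0.001
grasp_force: 0.0
t: 21.4
ee_pos: [0.617, -0.1202, 0.0363]
tcp_rot: [-0.05, 0.695, 0.715, -0.053]
ft_force: [0.6, 0.4, 0.4]
opening: -0.002
grasp_force: 0.2
t: 21.6
ee_pos: [0.6154, -0.1201, 0.0362]
tcp_rot: [-0.05, 0.695, 0.715, -0.052]
ft_force: [1.0, -0.1, -0.2]
opening: 0.003
grasp_force: 0.4
t: 21.8
ee_pos: [0.6144, -0.12, 0.0364]
tcp_rot: [-0.05, 0.695, 0.715, -0.052]
ft_force: [2.5, -0.1, -0.6]
opening: 0.004
grasp_force: 1.6
```

```bash
for i in 1; do python3 -m crank '[[-1,0,-2,0,0,0,0],[-1,0,-2,0,0,0,0],[-1,0,0,0,0,0,0]]'; python3 -m crank '[[-1,0,-2,0,0,0,0],[-1,0,0,0,0,0,0]]'; python3 -m crank '[[-1,0,-1.5,0,0,0,0],[-1,0,0,0,0,0,0]]'; python3 -m crank '[[-1,0,-1.5,0,0,0,0],[-1,0,0,0,0,0,0]]'; python3 -m crank '[[-1,0,-1.5,0,0,0,0],[-1,0,0,0,0,0,0]]'; done
```

```text
t: 22.1
ee_pos: [0.6126, -0.1198, 0.0377]
tcp_rot: [-0.048, 0.695, 0.715, -0.05]
ft_force: [7.4, 1.3, 0.2]
opening: -0.002
grasp_force: 3.3
t: 22.3
ee_pos: [0.6124, -0.1198, 0.0385]
tcp_rot: [-0.047, 0.695, 0.716, -0.048]
ft_force: [8.6, -0.1, -0.4]
opening: -0.002
grasp_force: 4.5
t: 22.5
ee_pos: [0.6121, -0.1197, 0.0391]
tcp_rot: [-0.046, 0.695, 0.716, -0.047]
ft_force: [11.2, 1.1, -0.2]
opening: -0.006
grasp_force: 5.4
t: 22.7
ee_pos: [0.612, -0.1196, 0.0396]
tcp_rot: [-0.045, 0.695, 0.716, -0.046]
ft_force: [13.2, 0.4, -0.0]
opening: -0.002
grasp_force: 6.3
t: 22.9
ee_pos: [0.6117, -0.1196, 0.0402]
tcp_rot: [-0.044, 0.695, 0.716, -0.045]
ft_force: [15.6, 0.6, 0.5]
opening: 0.003
grasp_force: 7.2
```

```bash
python3 -m crank '[[-1,0,2,2,0,0,0],[-1,0,2,3,0,0,0],[-1,0,0,1,0,0,0],[-1,0,0,0,0,0,0]]'; python3 -m crank '[[-1,0,-2,0.5,0,0,0],[-1,0,-2,0.5,0,0,0],[-1,0,0,0,0,0,0]]'; python3 -m crank '[[-1,0,-1.5,0.5,0,0,0],[-1,0,0,0,0,0,0]]'; python3 -m crank '[[-1,0,-1.5,0.5,0,0,0],[-1,0,0,0,0,0,0]]'
```

```text
t: 23.3
ee_pos: [0.6095, -0.1198, 0.0322]
tcp_rot: [-0.048, 0.695, 0.715, -0.05]
ft_force: [7.8, 0.6, 1.3]
opening: -0.004
grasp_force: 3.7
t: 23.6
ee_pos: [0.6095, -0.1198, 0.0328]
tcp_rot: [-0.045, 0.695, 0.716, -0.046]
ft_force: [14.1, -0.7, -0.1]
opening: -0.002
grasp_force: 6.8
t: 23.8
ee_pos: [0.6094, -0.1198, 0.0329]
tcp_rot: [-0.044, 0.695, 0.716, -0.045]
ft_force: [16.0, 0.4, 0.1]
opening: 0.002
grasp_force: 7.8
t: 24.0
ee_pos: [0.6094, -0.1198, 0.033]
tcp_rot: [-0.043, 0.695, 0.716, -0.044]
ft_force: [18.4, -0.4, -0.9]
opening: -0.004
grasp_force: 9.0
```

Snap happened while the tip moved lower: it went 2.3 mm in and then met a hard stop. I back off towards the right tab.

```bash
python3 -m crank '[[-1,0,12,0,0,0,0],[-1,0,15,0,0,0,0],[-1,0,10,-10,0,0,0],[-1,0,0,-45,0,0,0],[-1,0,0,-45,-0.14,0,0],[-1,0,0,-20,0,0,0],[-1,0,0,0,0,0,0],[-1,0,0,0,0,0,0]]'; python3 - <<'E'
from h import *
s=observe();print(s['q'].round(2),s['ee_pos'],delta([.534,-.244,.14],1.599,s))
c=camera_params('scene');p,d=capture('scene');np.savez("s8",p=p,d=d)
c=camera_params('wrist');p,d=capture('wrist');save('pics/w8.png',p);P,u,v=cloud(c,d)
k=(abs(P[:,1]+.122)<.02)&(P[:,2]>.02)&(P[:,2]<.11)&(P[:,0]>.56)&(P[:,0]<.65)&(p[v,u].min(1)>110);q=P[k]*1000
for z in range(15,110,8):
    m=(q[:,2]>=z)&(q[:,2]<z+8)
    if m.any(): print(z,m.sum(),"x",q[m][:,0].min().round(),np.median(q[m][:,0]).round(),q[m][:,0].max().round())
E
```

```text
t: 24.8
ee_pos: [0.6488, -0.1192, 0.1432]
tcp_rot: [-0.002, 0.697, 0.717, -0.003]
ft_force: [-0.1, -0.7, -1.2]
opening: -0.006
grasp_force: 0.0
[ 0.54  0.55 -0.6   1.59  0.33  1.12 -0.11] [ 0.64882871 -0.11916006  0.14319491] (array([-121.6, -118.3,    4.3]), array([-0.008,  0.001, -0.   ]))
31 46 x 599.0 600.0 600.0
39 101 x 588.0 600.0 601.0
47 140 x 598.0 599.0 600.0
55 127 x 598.0 599.0 600.0
63 2403 x 560.0 579.0 599.0
```

The back tab is clipped: its face is vertical at x = 0.600 down to z = 31 mm. Now the right tab.

```bash
python3 -m crank '[[-1,0,-20,-15,-0.008,0,0],[-1,-20,-40,-10,0,0,0],[-1,-35,-40,0,0,0,0],[-1,-35,-18,0,0,0,0],[-1,-32,0,10,0,0,0],[-1,0,0,30,0,0,0],[-1,0,0,30,0,0,0],[-1,0,0,25,0,0,0],[-1,0,0,18,0,0,0],[-1,0,0,0,0,0.14,0],[-1,0.9,0,8.2,0,0,0],[-1,0,0,0,0,0,0]]'; python3 -m crank '[[-1,2.5,0,3.4,0,0,0],[-1,2.5,0,3.4,0,0,0],[-1,2.8,0,1.9,0,0,0],[-1,2.8,0,1.9,0,0,0],[-1,2,0,0.3,0,0,0],[-1,0,0,0,0,0,0]]'; python3 -m crank '[[-1,2,0,0.5,0,0,0],[-1,0,0,0,0,0,0]]'; python3 -m crank '[[-1,2,0,0.5,0,0,0],[-1,0,0,0,0,0,0]]'
```

```text
t: 26.1
ee_pos: [0.5361, -0.241, 0.0449]
tcp_rot: [-0.051, 0.696, 0.714, 0.048]
ft_force: [-0.7, -0.8, 0.7]
opening: -0.001
grasp_force: 0.3
t: 26.7
ee_pos: [0.5382, -0.2275, 0.039]
tcp_rot: [-0.048, 0.695, 0.715, 0.049]
ft_force: [-0.2, -4.9, 0.7]
opening: 0.0
grasp_force: 2.1
t: 26.9
ee_pos: [0.5382, -0.2271, 0.0388]
tcp_rot: [-0.047, 0.696, 0.715, 0.048]
ft_force: [0.6, -5.6, -0.3]
opening: 0.001
grasp_force: 3.3
t: 27.1
ee_pos: [0.5381, -0.2257, 0.0385]
tcp_rot: [-0.047, 0.696, 0.715, 0.048]
ft_force: [1.3, -6.8, -1.0]
opening: 0.004
grasp_force: 3.5
```

```bash
python3 -m crank '[[-1,0,0,2,0,0,0],[-1,0,0,2,0,0,0],[-1,0,0,0,0,0,0]]'; python3 -m crank '[[-1,2,0,0.5,0,0,0],[-1,0,0,0,0,0,0]]'; python3 -m crank '[[-1,1.5,0,0.5,0,0,0],[-1,0,0,0,0,0,0]]'; python3 -m crank '[[-1,1.5,0,0.5,0,0,0],[-1,0,0,0,0,0,0]]'; python3 -m crank '[[-1,1.5,0,0.5,0,0,0],[-1,0,0,0,0,0,0]]'
```

```text
t: 27.4
ee_pos: [0.5379, -0.2225, 0.0342]
tcp_rot: [-0.048, 0.695, 0.715, 0.049]
ft_force: [0.6, -5.0, 1.2]
opening: -0.003
grasp_force: 2.5
t: 27.6
ee_pos: [0.538, -0.2223, 0.0342]
tcp_rot: [-0.047, 0.696, 0.715, 0.048]
ft_force: [0.1, -7.5, 0.7]
opening: -0.003
grasp_force: 3.9
t: 27.8
ee_pos: [0.538, -0.2222, 0.0341]
tcp_rot: [-0.046, 0.696, 0.715, 0.048]
ft_force: [-0.3, -10.0, 2.9]
opening: 0.002
grasp_force: 5.0
t: 28.0
ee_pos: [0.538, -0.2222, 0.0341]
tcp_rot: [-0.045, 0.696, 0.715, 0.047]
ft_force: [-1.2, -11.8, 2.9]
opening: -0.002
grasp_force: 6.1
t: 28.2
ee_pos: [0.5381, -0.2221, 0.034]
tcp_rot: [-0.045, 0.697, 0.715, 0.047]
ft_force: [-1.0, -14.2, 3.8]
opening: -0.002
grasp_force: 7.1
```

```bash
python3 -m crank '[[-1,1.5,0,0.3,0,0,0],[-1,0,0,0,0,0,0],[-1,-12,0,0,0,0,0],[-1,-15,0,0,0,0,0],[-1,-8,0,-10,0,0,0],[-1,0,0,-45,0,0,0],[-1,0,0,-45,0,-0.14,0],[-1,0,0,-45,0,0,0],[-1,0,0,-45,0,0,0],[-1,0,0,0,0,0,0]]'; python3 -m crank '[[-1,40,0,0,0,0,0],[-1,40,0,0,0,0,0],[-1,0,0,0,0,0,0],[-1,0,0,0,0,0,0]]'; python3 - <<'E'
from h import *
im=[]; Q=[]
for n in("wrist","scene","top"):
    c=camera_params(n);p,d=capture(n);P,u,v=cloud(c,d); Q.append(P)
    im.append(p)
    o=P-[.531,-.1245,0]; a=.028
    bx=(o[:,0]*np.cos(a)+o[:,1]*np.sin(a))*1000; by=(-o[:,0]*np.sin(a)+o[:,1]*np.cos(a))*1000; z=P[:,2]*1000
    w=p[v,u].min(1)>110
    for lab,out,lat,h in(("front",-bx,by,66.5),("back",bx,by,66.5),("left",by,bx,86.5),("right",-by,bx,86.5)):
        far=(abs(lat)<22)&(out>h+8)&(out<h+40)&(z>25)&w; face=(abs(lat)<22)&(abs(out-h)<6)&(z>25)&(z<60)&w
        print(n,lab,"sticking out",far.sum(),"on wall",face.sum(), np.median(out[face]).round(1) if face.any() else '')
    pl=(abs(bx)<50)&(abs(by)<70)&(abs(z-67)<6)&w
    A=np.c_[bx[pl],by[pl],np.ones(pl.sum())];print("plate",np.linalg.lstsq(A,z[pl],rcond=None)[0].round(3))
save("pics/fin.png",np.vstack([cv2.resize(im[0],(640,400))[0:300],cv2.resize(im[1][140:260,250:506],(640,300))]))
print(observe()["t"],observe()["ee_pos"])
E
```

```text
t: 29.2
ee_pos: [0.5429, -0.2612, 0.2248]
tcp_rot: [0.007, 0.696, 0.718, 0.003]
ft_force: [0.7, -0.3, -0.1]
opening: 0.002
grasp_force: 0.0
t: 29.6
ee_pos: [0.5361, -0.1799, 0.2171]
tcp_rot: [0.001, 0.696, 0.718, 0.001]
ft_force: [0.1, -0.6, 1.1]
opening: 0.002
grasp_force: 0.0
wrist front sticking out 0 on wall 0 
wrist back sticking out 0 on wall 0 
wrist left sticking out 0 on wall 0 
wrist right sticking out 0 on wall 0 
plate [-0.0000e+00 -3.0000e-03  6.8272e+01]
scene front sticking out 48 on wall 68 69.7
scene back sticking out 0 on wall 0 
scene left sticking out 0 on wall 102 87.2
scene right sticking out 0 on wall 0 
plate [-1.0000e-03 -1.0000e-03  6.7899e+01]
top front sticking out 96 on wall 14 72.0
top back sticking out 0 on wall 0 
top left sticking out 0 on wall 3 85.1
top right sticking out 24 on wall 0 
plate [-6.0000e-03 -2.0000e-03  6.7053e+01]
29.75 [ 0.53579492 -0.18296176  0.21675434]
```

View pics/fin.png

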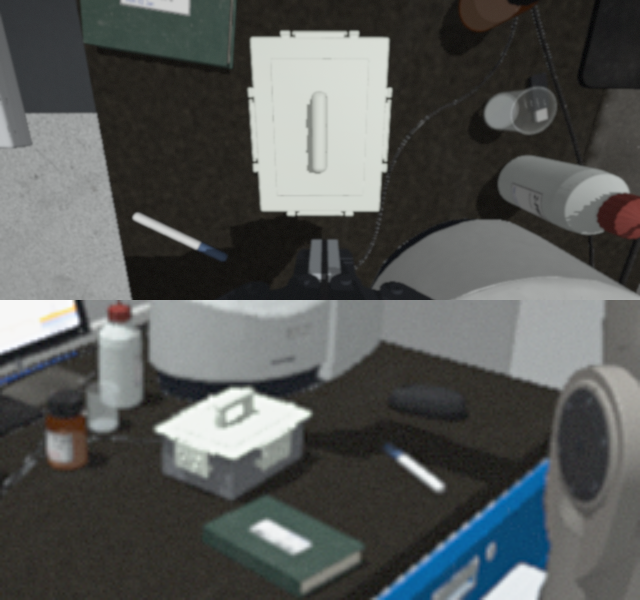

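All four tabs are down with none sticking out: left (320,33), front (252,130), back (388,130) and right (320,213). The plate sits 1.4 mm lower and level, and the bystanders haven't moved.

```bash
python3 -c "
from station import *
print(sign_off())"
```

```text
the job is handed in; nothing more can be done
None
```

The lid is on the box with all four tabs clipped, none forced above about 24 N, the other things left where they were, and the job was handed in at about 30 s of robot time.

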